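# Roll a ground bar into the V-block of an inspection stage

## Task

Load the round bar for inspection: with the fingers behind its side, roll it across the stage plate until it drops into the groove of the V-block, then push on its end to slide it along the groove until it is fully home against the end stop. The bar is ground and must not be gripped or lifted at any moment, and everything else on and around the plate stays where it is.

Things in the scene. Friction and masses are not known exactly. Their poses are not given: they have to be found in the camera images.
- stage_plate: Fixed aluminium plate on the bench, 240 mm (x) by 340 mm (y), top face 28 mm above the bench. Origin: centre of its underside. A steel V-block 60 mm wide is let in flush along its middle: 90-degree V groove along x at y = 0, 36 mm wide at the top face, 18 mm deep, open at the -x end. +x points away from the robot, within 20 degrees.
- stop_face (a point): Middle of the face of the end stop, 38 mm above the bench, which the bar's end must meet; axes as the plate. The stop is a steel block 56 mm wide (y), 12 mm thick, across the groove near its +x end (face at plate x = +95 mm), 24 mm high above the plate's top face.
- seat (a point): Where the bar's centre lies when it is down in the groove and home against the stop: 65 mm before the stop face, on the groove's middle line, 38 mm above the bench; axes as the plate. The seated bar's top is 58 mm above the bench.
- bar: Smooth ground metal bar, 40 mm diameter, 130 mm long, about 0.5 kg, lying on the plate left or right of the groove, within 12 degrees of its direction. Origin: its middle, on its axis. x runs along the bar; y and z turn as it rolls. Fingers slide on it (friction about 0.35); it rolls ahead of a slow push on its side and stops within a few cm when left. Along the groove it slides with 3 to 6 N.
- mount: Bystander on the plate, across the groove from the bar: black resin-mounted specimen, an upright disc 30 mm in diameter and 22 mm high. Origin: centre of its underside.
- objective: Bystander on the bench beside the plate's +y edge: small metal microscope objective standing upright, 27 mm in diameter, 53 mm high. Origin: centre of its underside.
- lens_fluid: Bystander on the bench beyond the plate's +x end: white plastic bottle, 38 mm in diameter, 85 mm high. Origin: centre of its underside.
- petri: Bystander on the bench beyond the plate's +x end: shallow round glass dish, 60 mm in diameter, 16 mm high. Origin: centre of its underside.
Not all that is in view belongs to the job. There is more than one size of the bar; the job needs the middle-sized.

How it is judged:
By the outcome, as a careful person would: the job done as asked, in the order asked, and still so for the second after the job is handed in, with the robot touching nothing.
It also fails if it takes over 51 s, if anything falls off the work surface, if the arm or the gripper's body presses on something with over 40 N, if the wrist force passes 120 N, or if a joint passes its speed limit or range.

## Robot

A 6-joint arm with a two-finger parallel gripper is mounted at the origin on the work surface. World frame = base frame: x ahead of the robot, y to its left, z up, the work surface at z = 0. Lengths are in mm, angles in rad, forces in N, time in s.
With the tool pointing down it reaches from about 350 to 975 mm from the base axis. Payload 7.1 kg.
Tool frame: the origin (TCP) lies at the very end of the fingers, on their centre line; the grasp point (between the pads) lies 19 mm behind it (ctrl.tcp_to_grasp is the distance from the TCP to the grasp point, in mm); z points along the fingers, x is the direction in which the jaws open and shut, and the axes are right-handed (so a half turn about z gives the same grasp; the last joint's range is limited). The gripper opens to 88 mm and grips with 3 to 60 N. Pads are 20 mm wide; open, the fingers measure 115 mm over their backs; the gripper's body (75 mm by 178 mm) begins 61 mm behind the grasp point.
Start: joints at [1.299, 0.423, 1.63, -0, 1.089, -0.019], TCP at [156.291, 605.126, 222.675] pointing down, gripper open.
Joint ranges: [-3, 3], [-0.9, 2.11], [0.09, 2.58], [-1.31, 4.45], [0.11, 2.69], [-2.54, 2.54]. Speed limits (rad/s): [2.39, 2.39, 3.01, 3.14, 3.14, 3.14].

## Interface

Orientations are given as a rotation vector (axis times angle).
In Python, from workcell import get_obs, viewer, ctrl, masks_of gives the robot as it stands. The module is installed in compiled form; this text tells all that it offers.
- The arm moves only by the shell command python3 -m inch 'ROWS'. ROWS is JSON, a list of rows, each an object of numbers: "tx", "ty", "tz": the shift along the tool's x, y, z in cm; "ax", "ay", "az": the turn, a rotation vector about the tool's x, y, z in degrees; "jaw": the opening, from 0 (shut) to 1 (fully open). In form: [{"tx": .., "ty": .., "tz": .., "ax": .., "ay": .., "az": .., "jaw": ..}, ...]. A call has 1 to 12 rows; each row shifts and turns the commanded pose from where the row before left it, along the tool's axes as they then stand; what a row does not reach is not made up. A row lasts 1/8 s, in which the tool goes at most 62.5 mm and 10.7 degrees, less where a joint would pass 70% of its speed; a pose out of reach is approached as far as the arm can. A call is refused whole if a number of a shift passes 6.25 or a number of a turn 10.7, either way. A call with a gripper value outside its range is refused whole. The fingers move at their own pace and stop on an object; the grip force is fixed at half the most. Time passes only in rows, so rows that do not move let the fingers close. It gives the time, the measured TCP pose, the force and the opening at its end, in the units of the state.
- get_obs(): the state, without advancing time (a new reading comes with each control period).
- viewer.get_image(name): name is "scene" or "top" or "wrist"; returns (picture, depth): 420x560x3 uint8, red, green, blue; 420x560 float32, mm along the optical axis (not along the pixel's ray), 0 where there is no reading.
- viewer.get_calibration(name): a dict with "fx", "fy", "cx", "cy" (pixels), "distortion" ([k1, k2, p1, p2, k3] as OpenCV has them; the pictures are not rectified), "rvec" (rotation vector, rad) and "tvec" (3), from world to camera coordinates, as OpenCV has them. Camera axes: x right, y down, z forward; pixel columns grow to the right and rows downward; lengths in mm; the calibration is good to about 2 mm. A picture is of the moment at which its call begins: read the wrist's pose just before it. get_calibration takes no time and is no camera call; for the wrist camera it gives the pose at the moment of the call.
- ctrl.close_job(): hands the job in, once; it reports no verdict.
Trained networks look in the newest picture that a camera, given by its name, has taken for a name from the list of things; names that differ only in an ending like _2 or _b are one class to them, and where a whole thing is asked for, a point or a joint stands for the part that bears it (a point fixed in the world has none). Each returns a list of dicts, best first, with "score" (0 to 1); they miss things now and then, are a little off and sometimes report something else, mostly with a low value. They report only what shows in the picture. A call takes as long as a camera call. They do not tell look-alikes from the thing itself.
- masks_of(camera, thing): "pixels" (420x560 bool, what is visible of it) and "location" ([column, row] in pixels, amid what is visible of it).
The state is a dict: "t": time; "qpos": joint angles; "qvel": joint speeds; "joint_torque": joint torques, N m; "ee_pos": TCP position; "orientation": TCP orientation; "ft_force": force on the tool from outside, world axes, zero at the start; "moment": the same for the moment, N m; "width": finger opening in mm.
Only numpy, scipy, OpenCV 4.12 (cv2) and the standard library are available. Lean on these libraries where they do the work, as an engineer would, in place of code of your own. Each camera call takes 0.05 s, during which the arm holds its last target. There are 200 camera calls.

## Working session

There is one attempt and no reset: what is moved stays moved. The work goes in short steps, Python scripts to look and compute and a shell command to move; the robot and the scene stay as the last step left them, time stands still between calls to the robot, and variables do not carry over. Pictures are saved under pics/ and viewed, about 8 in all and at most 12, crops included, and the job is handed in when it is done.

```bash
mkdir -p pics; cat > h.py <<'E'
import numpy as np,cv2
from workcell import get_obs,viewer,ctrl,masks_of
def cal(n):
    c=viewer.get_calibration(n);K=np.array([[c['fx'],0,c['cx']],[0,c['fy'],c['cy']],[0,0,1.]])
    R=cv2.Rodrigues(np.array(c['rvec'],float))[0];return K,np.array(c['distortion'],float),R,np.array(c['tvec'],float).reshape(3)
def cloud(n,d,c=None):
    K,D,R,t=c or cal(n);v,u=np.mgrid[:420,:560]
    p=cv2.undistortPoints(np.stack([u,v],-1).reshape(-1,1,2).astype(float),K,D).reshape(420,560,2)
    P=np.dstack([p*d[...,None],d]);return (P-t)@R
E
python3 - <<'E'
from h import *
print(get_obs())
for n in('scene','top'):
    im,d=viewer.get_image(n);cv2.imwrite(f'pics/{n}0.png',im[...,::-1])
    W=cloud(n,d);np.savez(f'{n}0.npz',im=im,d=d,W=W)
    for th in('bar','mount','stage_plate','objective','lens_fluid','petri'):
        for m in masks_of(n,th)[:4]:
            q=m['pixels']&(d>0);P=W[q]
            print(n,th,round(m['score'],2),np.round(m['location']),q.sum(),np.round(np.median(P,0)),np.round(P.max(0)) if len(P) else'')
E
```

```text
{'t': 0.0, 'qpos': array([ 1.29900636e+00,  4.23851123e-01,  1.63069697e+00,  8.54198627e-06,
        1.08862147e+00, -1.89956099e-02]), 'qvel': array([ 0.00072348, -0.0010197 ,  0.00050722,  0.00011037,  0.00067873,
        0.00152831]), 'joint_torque': array([ 3.06941343e-03, -5.44637632e+01, -2.73664749e+01,  6.45203702e-02,
        2.28597829e-02, -1.26276700e-04]), 'ee_pos': array([156.13581261, 604.59304629, 221.89255222]), 'orientation': array([ 2.48302039e+00,  1.92310480e+00, -1.99329429e-03]), 'ft_force': array([ 0.16833403, -0.20132071, -0.49518711]), 'moment': array([-0.02607653,  0.02963511, -0.00304863]), 'width': 87.74433041751337}
scene bar 0.86 [243. 185.] 1394 [534. -78.  64.] [589. -39.  72.]
scene bar 0.74 [155. 161.] 683 [ 534. -293.   28.] [ 578. -271.   35.]
scene bar 0.71 [382. 172.] 2067 [349. 135.  51.] [416. 159.  60.]
scene mount 0.51 [327. 262.] 335 [588. 126.  50.] [599. 141.  54.]
scene stage_plate 0.62 [280. 237.] 19393 [587.  32.  28.] [721. 203.  67.]
scene objective 0.74 [342. 324.] 323 [678. 199.  37.] [685. 211.  56.]
scene lens_fluid 0.66 [171. 248.] 671 [ 695. -123.   53.] [ 708. -111.   88.]
scene petri 0.57 [224. 321.] 1088 [755.  24.   5.] [787.  55.  20.]
top bar 0.93 [405. 226.] 611 [ 527. -297.   28.] [ 580. -272.   38.]
top bar 0.86 [212. 321.] 2203 [320. 130.  52.] [413. 168.  62.]
top bar 0.56 [312. 228.] 1069 [522. -81.  66.] [587. -42.  74.]
top mount 0.71 [217. 200.] 163 [583. 125.  51.] [602. 143.  58.]
top stage_plate 0.6 [266. 212.] 14855 [559.  15.  29.] [719. 207.  66.]
top objective 0.59 [185. 164.] 121 [663. 196.  41.] [676. 211.  59.]
top lens_fluid 0.71 [332. 154.] 336 [ 680. -127.   56.] [ 722. -111.   91.]
top lens_fluid 0.59 [215. 196.] 168 [583. 127.  51.] [602. 145.  58.]
top petri 0.87 [261. 129.] 521 [755.  26.   5.] [784.  54.  21.]
top petri 0.56 [308. 225.] 1137 [520. -80.  65.] [586. -40.  74.]
```

View pics/scene0.png

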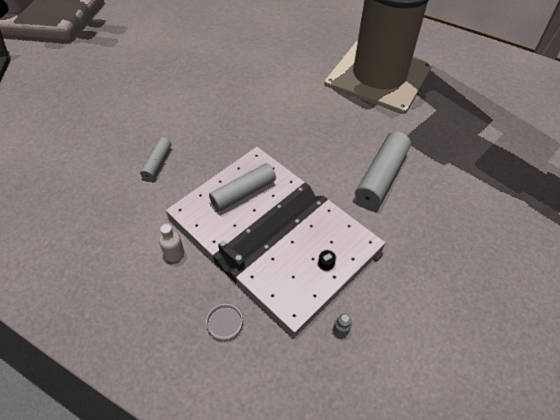

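View pics/top0.png

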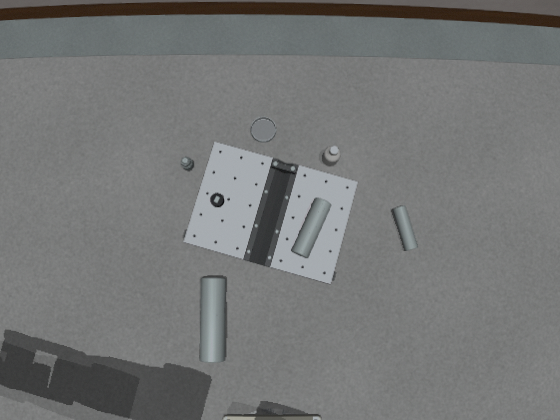

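```bash
python3 - <<'E'
from h import *
for n in('scene','top'):
    z=np.load(f'{n}0.npz');W=z['W'];d=z['d']>0
    # bar near (530,-80): points
    m=d&(W[...,0]>420)&(W[...,0]<640)&(abs(W[...,1]+80)<70)&(W[...,2]>45)&(W[...,2]<85)
    P=W[m]; r=cv2.minAreaRect(P[:,:2].astype(np.float32)); print(n,'bar',r,np.percentile(P[:,2],[50,95,99]))
    b=P[P[:,2]>np.percentile(P[:,2],95)-4]
    print('  axis ridge',cv2.fitLine(b[:,:2].astype(np.float32),cv2.DIST_HUBER,0,.01,.01).ravel(),cv2.minAreaRect(b[:,:2].astype(np.float32)))
    # plate
    m=d&(abs(W[...,2]-28)<7)&(W[...,0]>400)&(W[...,0]<760)&(abs(W[...,1]-15)<215)
    k,l,s,c=cv2.connectedComponentsWithStats(m.astype(np.uint8)); i=1+s[1:,4].argmax()
    P=W[l==i]; print('  plate',cv2.minAreaRect(P[:,:2].astype(np.float32)),np.median(P[:,2]))
    # groove points
    m=d&(W[...,2]<22)&(W[...,2]>8)&(W[...,0]>470)&(W[...,0]<680)&(abs(W[...,1]-20)<80)
    P=W[m]; print('  groove',len(P),cv2.fitLine(P[:,:2].astype(np.float32),cv2.DIST_HUBER,0,.01,.01).ravel(), cv2.minAreaRect(P[:,:2].astype(np.float32)))
    m=d&(W[...,2]>46)&(W[...,2]<60)&(W[...,0]>600)&(W[...,0]<720)&(abs(W[...,1]-20)<60)
    P=W[m]; print('  stop',len(P),cv2.minAreaRect(P[:,:2].astype(np.float32)),np.median(P[:,2]))
E
```

```text
scene bar ((523.9889526367188, -79.27386474609375), (39.046897888183594, 131.70172119140625), 64.06747436523438) [64.15581749 69.16044708 69.90530108]
  axis ridge [ 9.0953380e-01 -4.1562995e-01  5.2547198e+02 -8.2050713e+01] ((523.4837646484375, -81.69551086425781), (25.160646438598633, 129.757568359375), 65.68206024169922)
  plate ((559.2859497070312, 4.076568603515625), (342.51458740234375, 242.76856994628906), 74.6710433959961) 28.63419808189197
  groove 1083 [ 9.6107394e-01 -2.7629140e-01  5.6947449e+02 -1.4542744e+00] ((570.2691650390625, -9.500251770019531), (51.657562255859375, 214.16065979003906), 76.5307846069336)
  stop 204 ((659.1033935546875, -17.891403198242188), (48.126277923583984, 12.81456184387207), 75.26139068603516) 52.787703996862135
top bar ((522.5330200195312, -82.2038345336914), (40.116546630859375, 131.0621795654297), 65.90618896484375) [65.68630783 70.96508624 72.24185671]
  axis ridge [ 9.1470343e-01 -4.0412578e-01  5.1976202e+02 -8.1014214e+01] ((522.76171875, -81.8923110961914), (28.11794662475586, 129.55955505371094), 66.35547637939453)
  plate ((582.9764404296875, 90.54360961914062), (166.17279052734375, 239.22927856445312), 74.18352508544922) 29.051799512862694
  groove 827 [ 9.6229619e-01 -2.7200377e-01  5.6256348e+02  5.7901611e+00] ((577.9735717773438, 23.24634552001953), (103.06501770019531, 214.42518615722656), 74.4379653930664)
  stop 116 ((658.7594604492188, -18.046512603759766), (48.045265197753906, 13.274457931518555), 74.21004486083984) 53.452263864144825
```

Two views agree. The middle bar lies on the plate's −y half at about (523, −82), yaw about −24°. The plate's yaw is about −15.6° and its centre about (559, 4). The large bar at (330, 130) and the small one at (530, −295) are decoys, and the mount is across the groove. Next I compute the approach arc.

```bash
cat >> h.py <<'E'
from scipy.spatial.transform import Rotation as Ro
def rel(target,yaw):
    "shift in tool cm & az deg to world target (mm), tool-x yaw deg"
    o=get_obs();R=Ro.from_rotvec(o['orientation']).as_matrix()
    x=np.array([np.cos(np.radians(yaw)),np.sin(np.radians(yaw)),0]);z=np.array([0,0,-1.])
    Rt=np.stack([x,np.cross(z,x),z],1)
    return np.round(R.T@(np.array(target)-o['ee_pos'])/10,2),np.round(np.degrees(Ro.from_matrix(R.T@Rt).as_rotvec()),2)
E
python3 - <<'E'
from h import *
from scipy.optimize import fsolve
p0=np.array([156.3,605.1]);N=18;T=np.array([500,-125.]);daz=99.5/N
def f(s,tr=False):
    p=p0.copy();yaw=75.5;L=[]
    for i in range(N):
        a=np.radians(yaw);u=np.array([np.cos(a),np.sin(a)]);p=p+u*s[0]+np.array([u[1],-u[0]])*s[1];yaw-=daz;L.append(np.hypot(*p))
    return L if tr else p-T
s=fsolve(f,[-5,50]);print(s/10,daz,np.round(f(s,1)))
E
```

```text
[-0.29390522  5.08977877] 5.527777777777778 [624. 622. 620. 617. 613. 609. 603. 598. 591. 584. 577. 569. 561. 552.
 543. 534. 525. 515.]
```

```bash
python3 -m inch '[{"tx":-0.29,"ty":5.09,"az":5.53},{"tx":-0.29,"ty":5.09,"az":5.53},{"tx":-0.29,"ty":5.09,"az":5.53},{"tx":-0.29,"ty":5.09,"az":5.53},{"tx":-0.29,"ty":5.09,"az":5.53},{"tx":-0.29,"ty":5.09,"az":5.53},{"tx":-0.29,"ty":5.09,"az":5.53},{"tx":-0.29,"ty":5.09,"az":5.53},{"tx":-0.29,"ty":5.09,"az":5.53},{"tx":-0.29,"ty":5.09,"az":5.53},{"tx":-0.29,"ty":5.09,"az":5.53},{"tx":-0.29,"ty":5.09,"az":5.53}]'
python3 -m inch '[{"tx":-0.29,"ty":5.09,"az":5.53},{"tx":-0.29,"ty":5.09,"az":5.53},{"tx":-0.29,"ty":5.09,"az":5.53},{"tx":-0.29,"ty":5.09,"az":5.53},{"tx":-0.29,"ty":5.09,"az":5.53},{"tx":-0.29,"ty":5.09,"az":5.53},{},{}]'
cat > look.py <<'E'
import sys
from h import *
c=cal('wrist');im,d=viewer.get_image('wrist');W=cloud('wrist',d,c);ok=d>0
cv2.imwrite(f'pics/{sys.argv[1]}.png',im[...,::-1]);np.savez(f'{sys.argv[1]}.npz',im=im,d=d,W=W)
o=get_obs();print(o['t'],o['ee_pos'],o['ft_force'])
for m in masks_of('wrist','bar')[:3]:
    P=W[m['pixels']&ok];P=P[P[:,2]>40]
    if len(P)>200:
        f=P[:,:2].astype(np.float32);b=f[P[:,2]>np.percentile(P[:,2],95)-4]
        print('bar',m['score'],m['location'],cv2.minAreaRect(f),cv2.minAreaRect(b),np.percentile(P[:,2],[95,99]))
for th in('stage_plate','mount'):
    for m in masks_of('wrist',th)[:1]: print(th,m['location'],np.median(W[m['pixels']&ok],0))
E
python3 look.py w1
```

```text
0.75 [156.3120406  605.12123495 222.69732896] [-0.15170095 -0.58530689 -0.04880324]$[0]: bad value
$[0]: bad value
```

View pics/w1.png

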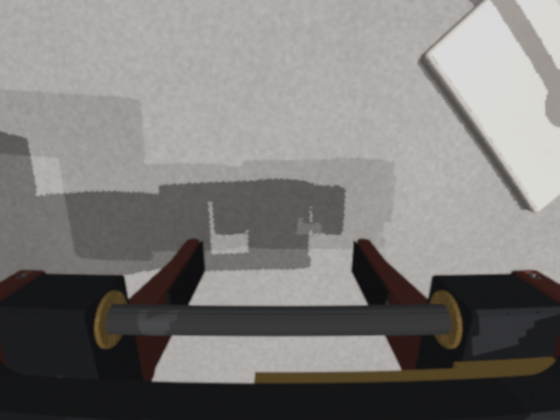

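The wrist view is still at the start pose: it shows bare bench and the fingers. The rows were refused, probably because every key is needed.

```bash
python3 -m inch '[{"tx":-0.29,"ty":5.09,"tz":0,"ax":0,"ay":0,"az":5.53,"jaw":1},{"tx":-0.29,"ty":5.09,"tz":0,"ax":0,"ay":0,"az":5.53,"jaw":1},{"tx":-0.29,"ty":5.09,"tz":0,"ax":0,"ay":0,"az":5.53,"jaw":1},{"tx":-0.29,"ty":5.09,"tz":0,"ax":0,"ay":0,"az":5.53,"jaw":1},{"tx":-0.29,"ty":5.09,"tz":0,"ax":0,"ay":0,"az":5.53,"jaw":1},{"tx":-0.29,"ty":5.09,"tz":0,"ax":0,"ay":0,"az":5.53,"jaw":1},{"tx":-0.29,"ty":5.09,"tz":0,"ax":0,"ay":0,"az":5.53,"jaw":1},{"tx":-0.29,"ty":5.09,"tz":0,"ax":0,"ay":0,"az":5.53,"jaw":1},{"tx":-0.29,"ty":5.09,"tz":0,"ax":0,"ay":0,"az":5.53,"jaw":1}]'
```

```text
t: 2.02
ee_pos: [498.7, 318.7, 222.8]
orientation: [-3.064, -0.695, -0.001]
ft_force: [0.2, 0.5, 0.3]
width: 87.7
```

```bash
python3 -m inch '[{"tx":-0.29,"ty":5.09,"tz":0,"ax":0,"ay":0,"az":5.53,"jaw":1},{"tx":-0.29,"ty":5.09,"tz":0,"ax":0,"ay":0,"az":5.53,"jaw":1},{"tx":-0.29,"ty":5.09,"tz":0,"ax":0,"ay":0,"az":5.53,"jaw":1},{"tx":-0.29,"ty":5.09,"tz":0,"ax":0,"ay":0,"az":5.53,"jaw":1},{"tx":-0.29,"ty":5.09,"tz":0,"ax":0,"ay":0,"az":5.53,"jaw":1},{"tx":-0.29,"ty":5.09,"tz":0,"ax":0,"ay":0,"az":5.53,"jaw":1},{"tx":-0.29,"ty":5.09,"tz":0,"ax":0,"ay":0,"az":5.53,"jaw":1},{"tx":-0.29,"ty":5.09,"tz":0,"ax":0,"ay":0,"az":5.53,"jaw":1},{"tx":-0.29,"ty":5.09,"tz":0,"ax":0,"ay":0,"az":5.53,"jaw":1},{"tx":0,"ty":0,"tz":0,"ax":0,"ay":0,"az":0,"jaw":1},{"tx":0,"ty":0,"tz":0,"ax":0,"ay":0,"az":0,"jaw":1}]'
python3 look.py w2
```

```text
t: 3.4
ee_pos: [500.7, -124.6, 222.8]
orientation: [-3.072, 0.654, -0.001]
ft_force: [0.7, 0.4, -0.3]
width: 87.8
3.45 [ 500.85339846 -124.10710135  222.79166021] [-0.19979684  0.22104561 -0.22825182]
bar 0.98 [278.6, 150.9] ((521.5062255859375, -81.93933868408203), (37.91924285888672, 130.4190673828125), 66.01251220703125) ((521.64697265625, -82.67391967773438), (25.42532730102539, 129.349365234375), 66.03046417236328) [68.8471356  69.57665478]
bar 0.94 [53.3, 44.1] ((331.0949401855469, 131.05474853515625), (161.37913513183594, 51.33261489868164), 0.3696575164794922) ((342.67413330078125, 130.47451782226562), (137.44674682617188, 30.537311553955078), 0.5801741480827332) [56.38552894 57.18370854]
stage_plate [283.3, 88.0] [548.96689192 -22.92079763  28.53104756]
```

View pics/w2.png

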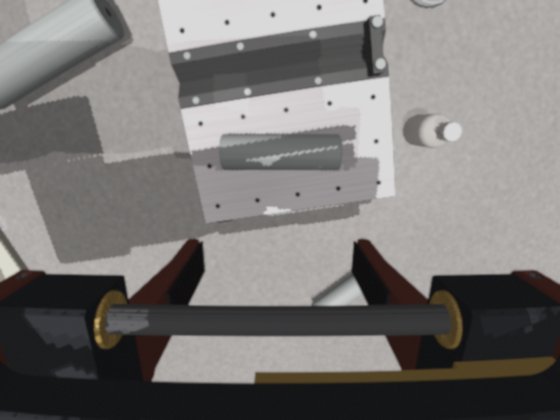

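Wrist view: bar across the middle, (220–342, 150), parallel to the jaws; groove band above it at row ~60; stop at (376, 45). Tool is about 46 mm behind the bar. I refine the groove and stop while descending.

```bash
python3 - <<'E'
from h import *
z=np.load('w2.npz');W=z['W'];d=z['d']>0
a=np.radians(-15.6);c=np.array([559.3,4.1]);u=np.array([np.cos(a),np.sin(a)]);n=np.array([-u[1],u[0]])
X=(W[...,:2]-c)@u;Y=(W[...,:2]-c)@n;Z=W[...,2]
for x in(-100,-60,-20,20,60):
    m=d&(abs(X-x)<15)&(abs(Y)<30)&(Z<24)
    y=Y[m];mb=m&(Z<Z[m].min()+4);print(x,len(y),np.round([np.percentile(y,2),np.percentile(y,98),np.median(Y[mb]),Z[m].min()],1))
m=d&(Z>46)&(Z<58)&(X>80)&(X<125)&(abs(Y)<50)
print('stop',np.percentile(X[m],[2,50,98]),np.percentile(Y[m],[2,50,98]))
m=d&(abs(Z-28)<4)&(abs(Y)<170)&(abs(X)<150);print('plate x',np.percentile(X[m],[.2,99.8]),Y[m].min())
E
python3 -m inch '[{"tx":0,"ty":0,"tz":3,"ax":0,"ay":0,"az":0,"jaw":1},{"tx":0,"ty":0,"tz":3,"ax":0,"ay":0,"az":0,"jaw":1},{"tx":0,"ty":0,"tz":3,"ax":0,"ay":0,"az":0,"jaw":1},{"tx":0,"ty":0,"tz":3,"ax":0,"ay":0,"az":0,"jaw":1},{"tx":0,"ty":0,"tz":3,"ax":0,"ay":0,"az":0,"jaw":1},{"tx":0,"ty":0,"tz":2,"ax":0,"ay":0,"az":0,"jaw":1},{"tx":0,"ty":0,"tz":1.3,"ax":0,"ay":0,"az":0,"jaw":1},{"tx":0,"ty":0,"tz":0,"ax":0,"ay":0,"az":0,"jaw":1},{"tx":0,"ty":0,"tz":0,"ax":0,"ay":0,"az":0,"jaw":1}]'
```

```text
-100 637 [-12.7  13.6   1.3   8.3]
-60 638 [-11.9  13.6   1.    6.5]
-20 660 [-12.1  13.7   1.2   9.4]
20 668 [-12.   14.1   1.6   9.4]
60 662 [-11.4  14.1   1.2   6.8]
stop [ 94.27012697  98.61609321 106.18934754] [-26.56574823   0.41356727  28.10334927]
plate x [-119.38466973  141.33162475] -169.5500391519084
t: 4.72
ee_pos: [501.1, -124.6, 40.3]
orientation: [3.073, -0.653, 0.002]
ft_force: [0.3, 0.5, 0.3]
width: 87.6
```

```bash
python3 -m inch '[{"tx":0,"ty":-0.4,"tz":0.4,"ax":0,"ay":0,"az":0,"jaw":1},{"tx":0,"ty":-0.4,"tz":0,"ax":0,"ay":0,"az":0,"jaw":1},{"tx":0,"ty":-0.4,"tz":0,"ax":0,"ay":0,"az":0,"jaw":1},{"tx":0,"ty":-0.4,"tz":0,"ax":0,"ay":0,"az":0,"jaw":1},{"tx":0,"ty":-0.3,"tz":0,"ax":0,"ay":0,"az":-1,"jaw":1},{"tx":0,"ty":-0.3,"tz":0,"ax":0,"ay":0,"az":-1,"jaw":1},{"tx":0,"ty":-0.3,"tz":0,"ax":0,"ay":0,"az":-1.1,"jaw":1},{"tx":0,"ty":-0.3,"tz":0,"ax":0,"ay":0,"az":-1.1,"jaw":1},{"tx":0,"ty":-0.3,"tz":0,"ax":0,"ay":0,"az":-1.1,"jaw":1},{"tx":0,"ty":-0.3,"tz":0,"ax":0,"ay":0,"az":-1.1,"jaw":1},{"tx":0,"ty":-0.3,"tz":0,"ax":0,"ay":0,"az":-1.1,"jaw":1},{"tx":0,"ty":-0.3,"tz":0,"ax":0,"ay":0,"az":-1.1,"jaw":1}]'
python3 look.py w3; python3 -c "
from h import *
print(rel([559.3+.9632*-15+.2689*-40,4.1-.2689*-15+.9632*-40,36],-15.5))"
```

```text
t: 6.22
ee_pos: [515.4, -87.4, 35.7]
orientation: [3.113, -0.42, 0.0]
ft_force: [0.5, -0.8, 0.0]
width: 88.0
6.275 [515.47665218 -87.13445013  35.68033032] [-0.65059283  0.57823952  0.11824659]
bar 0.75 [294.0, 200.4] ((535.1821899414062, -51.77425765991211), (38.422218322753906, 130.588134765625), 66.03498840332031) ((534.9938354492188, -52.28005599975586), (26.307451248168945, 130.48556518554688), 65.93090057373047) [68.79954374 69.36989282]
stage_plate [313.0, 110.1] [551.41117318 -12.67010702  28.44119721]
(array([ 0.29, -6.  , -0.03]), array([0.  , 0.  , 0.08]))
```

View pics/w3.png

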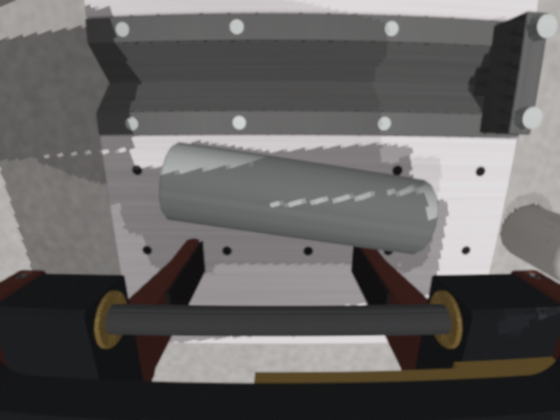

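Bar (centre at 294, 200) has rolled ahead about 33 mm, still at its own yaw of −24°. It rolls freely, so the groove will have to align it. I continue slowly behind it.

```bash
python3 -m inch '[{"tx":0,"ty":-0.3,"tz":0,"ax":0,"ay":0,"az":0,"jaw":1},{"tx":0,"ty":-0.3,"tz":0,"ax":0,"ay":0,"az":0,"jaw":1},{"tx":0,"ty":-0.3,"tz":0,"ax":0,"ay":0,"az":0,"jaw":1},{"tx":0,"ty":-0.3,"tz":0,"ax":0,"ay":0,"az":0,"jaw":1},{"tx":0,"ty":-0.3,"tz":0,"ax":0,"ay":0,"az":0,"jaw":1},{"tx":0,"ty":-0.3,"tz":0,"ax":0,"ay":0,"az":0,"jaw":1},{"tx":0,"ty":-0.3,"tz":0,"ax":0,"ay":0,"az":0,"jaw":1},{"tx":0,"ty":-0.3,"tz":0,"ax":0,"ay":0,"az":0,"jaw":1},{"tx":0,"ty":-0.2,"tz":0,"ax":0,"ay":0,"az":0,"jaw":1},{"tx":0,"ty":-0.2,"tz":0,"ax":0,"ay":0,"az":0,"jaw":1}]'
python3 look.py w4
```

```text
t: 7.68
ee_pos: [522.8, -60.4, 35.7]
orientation: [3.113, -0.421, 0.0]
ft_force: [0.0, 0.2, 0.1]
width: 87.7
7.725 [522.85863276 -60.28545872  35.68501796] [-0.00246591  0.11859037  0.37795536]
stage_plate [305.0, 117.9] [551.55743074   8.77975003  28.52611926]
mount [304.7, 117.5] [551.764306     9.25690177  28.52309163]
```

View pics/w4.png

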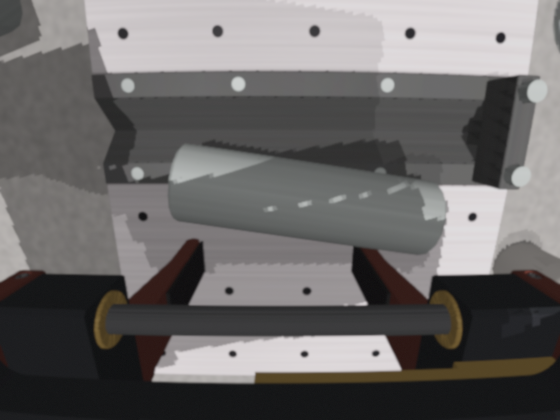

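The bar (centre 305, 198) is at the groove's edge, ahead of the fingers and still skewed about 8°. I push on slowly.

```bash
python3 -m inch '[{"tx":0,"ty":-0.2,"tz":0,"ax":0,"ay":0,"az":0,"jaw":1},{"tx":0,"ty":-0.3,"tz":0,"ax":0,"ay":0,"az":0,"jaw":1},{"tx":0,"ty":-0.3,"tz":0,"ax":0,"ay":0,"az":0,"jaw":1},{"tx":0,"ty":-0.3,"tz":0,"ax":0,"ay":0,"az":0,"jaw":1},{"tx":0,"ty":-0.3,"tz":0,"ax":0,"ay":0,"az":0,"jaw":1},{"tx":0,"ty":-0.3,"tz":0,"ax":0,"ay":0,"az":0,"jaw":1},{"tx":0,"ty":-0.3,"tz":0,"ax":0,"ay":0,"az":0,"jaw":1},{"tx":0,"ty":-0.3,"tz":0,"ax":0,"ay":0,"az":0,"jaw":1},{"tx":0,"ty":-0.2,"tz":0,"ax":0,"ay":0,"az":0,"jaw":1},{"tx":0,"ty":0,"tz":0,"ax":0,"ay":0,"az":0,"jaw":1},{"tx":0,"ty":0,"tz":0,"ax":0,"ay":0,"az":0,"jaw":1}]'
python3 look.py w5
```

```text
t: 9.25
ee_pos: [529.4, -36.5, 35.7]
orientation: [3.113, -0.422, -0.0]
ft_force: [0.5, -0.6, 0.3]
width: 87.6
9.3 [529.36379748 -36.51223207  35.65492351] [ 0.12216148 -0.42712149 -0.83248614]
bar 0.62 [309.7, 176.0] ((559.00439453125, 5.565067291259766), (39.18001174926758, 130.9684295654297), 74.46412658691406) ((559.1386108398438, 5.755474090576172), (25.756622314453125, 130.83233642578125), 74.31916809082031) [59.10256202 59.65923514]
stage_plate [301.1, 122.7] [554.87596031  30.84578045  28.69185129]
```

View pics/w5.png

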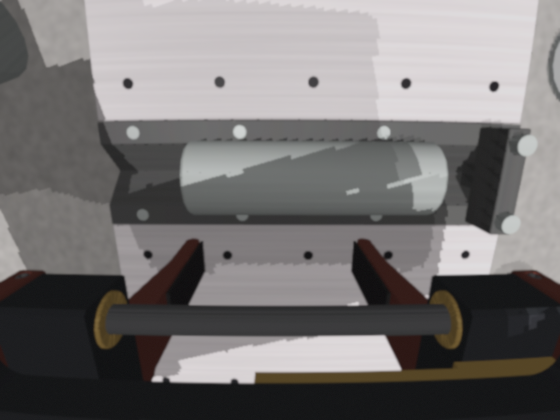

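The bar is in the groove, at (310, 176): centre (559, 5.6), top 59 mm, yaw −15.6°. About 31 mm of slide is left. I lift, shut the fingers clear of the bar and go behind its end.

```bash
python3 -m inch '[{"tx":0,"ty":0.5,"tz":0,"ax":0,"ay":0,"az":0,"jaw":1},{"tx":0,"ty":0.3,"tz":-2.5,"ax":0,"ay":0,"az":0,"jaw":1},{"tx":0,"ty":0,"tz":-3,"ax":0,"ay":0,"az":0,"jaw":1},{"tx":-2,"ty":0,"tz":-1,"ax":0,"ay":0,"az":0,"jaw":1},{"tx":-3,"ty":0,"tz":0,"ax":0,"ay":0,"az":0,"jaw":0},{"tx":-2.5,"ty":-2,"tz":0,"ax":0,"ay":0,"az":0,"jaw":0},{"tx":-1.5,"ty":-2,"tz":0,"ax":0,"ay":0,"az":0,"jaw":0},{"tx":0,"ty":-1.6,"tz":0,"ax":0,"ay":0,"az":0,"jaw":0},{"tx":0,"ty":0,"tz":0,"ax":0,"ay":0,"az":0,"jaw":0},{"tx":0,"ty":0,"tz":0,"ax":0,"ay":0,"az":0,"jaw":0}]'
python3 look.py w6; python3 -c "
from h import *
a=np.radians(-15.5);u=np.array([np.cos(a),np.sin(a)]);n=np.array([-u[1],u[0]])
p=get_obs()['ee_pos'][:2]-[559.3,4.1];print(p@u,p@n)
print(rel([*(np.array([559.3,4.1])-108*u+1*n),35],-15.5))"
```

```text
t: 10.7
ee_pos: [456.0, 33.4, 100.6]
orientation: [3.113, -0.421, 0.0]
ft_force: [0.4, -0.5, 0.4]
width: 31.3
10.75 [455.84738138  33.26737962 100.61239726] [ 0.3038085   0.09091232 -0.50994005]
bar 0.92 [100.2, 142.6] ((325.7060546875, 131.3271942138672), (172.27589416503906, 51.82867431640625), 0.06423981487751007) ((336.08056640625, 131.1766815185547), (151.571044921875, 31.094430923461914), 1.0858536958694458) [56.30235613 56.90869093]
bar 0.56 [410.5, 222.2] ((559.1578979492188, 7.331550598144531), (37.004547119140625, 130.8756866455078), 74.77418518066406) ((558.27783203125, 6.260255813598633), (25.461029052734375, 129.58433532714844), 74.32373809814453) [59.1252544  59.69098251]
stage_plate [405.7, 134.1] [570.60107316  73.43820279  28.72567416]
mount [420.2, 59.7] [578.52896447 125.43190261  50.49801926]
-107.78602856424764 0.37321961259937986
(array([-0.02, -0.06,  6.56]), array([0.  , 0.01, 0.03]))
```

```bash
python3 -m inch '[{"tx":0,"ty":0,"tz":2.5,"ax":0,"ay":0,"az":0,"jaw":0},{"tx":0,"ty":0,"tz":2.5,"ax":0,"ay":0,"az":0,"jaw":0},{"tx":0,"ty":-0.05,"tz":1.5,"ax":0,"ay":0,"az":0,"jaw":0},{"tx":0,"ty":0,"tz":0,"ax":0,"ay":0,"az":0,"jaw":0},{"tx":0.6,"ty":0,"tz":0,"ax":0,"ay":0,"az":0,"jaw":0},{"tx":0.7,"ty":0,"tz":0,"ax":0,"ay":0,"az":0,"jaw":0},{"tx":0.6,"ty":0,"tz":0,"ax":0,"ay":0,"az":0,"jaw":0},{"tx":0.3,"ty":0,"tz":0,"ax":0,"ay":0,"az":0,"jaw":0},{"tx":0.3,"ty":0,"tz":0,"ax":0,"ay":0,"az":0,"jaw":0},{"tx":0.3,"ty":0,"tz":0,"ax":0,"ay":0,"az":0,"jaw":0},{"tx":0.3,"ty":0,"tz":0,"ax":0,"ay":0,"az":0,"jaw":0},{"tx":0.3,"ty":0,"tz":0,"ax":0,"ay":0,"az":0,"jaw":0}]'
```

```text
t: 12.4
ee_pos: [488.0, 25.2, 35.6]
orientation: [3.113, -0.422, -0.002]
ft_force: [-5.5, 2.6, 4.6]
width: 0.3
```

```bash
python3 -m inch '[{"tx":0.3,"ty":0,"tz":0,"ax":0,"ay":0,"az":0,"jaw":0},{"tx":0.3,"ty":0,"tz":0,"ax":0,"ay":0,"az":0,"jaw":0},{"tx":0.3,"ty":0,"tz":0,"ax":0,"ay":0,"az":0,"jaw":0},{"tx":0.3,"ty":0,"tz":0,"ax":0,"ay":0,"az":0,"jaw":0},{"tx":0.3,"ty":0,"tz":0,"ax":0,"ay":0,"az":0,"jaw":0},{"tx":0.3,"ty":0,"tz":0,"ax":0,"ay":0,"az":0,"jaw":0},{"tx":0.2,"ty":0,"tz":0,"ax":0,"ay":0,"az":0,"jaw":0}]'
python3 look.py w7
```

```text
t: 13.28
ee_pos: [505.0, 20.0, 35.2]
orientation: [3.113, -0.422, -0.008]
ft_force: [-6.6, 2.7, 4.7]
width: 0.4
13.325 [505.37422449  19.97024103  35.20504348] [-5.62696713  1.49338328  2.0473885 ]
bar 0.7 [38.8, 124.1] ((388.30859375, 131.55035400390625), (48.787784576416016, 51.291770935058594), 0.12093853950500488) ((402.2137756347656, 128.3047637939453), (38.40885543823242, 23.364601135253906), 62.27375793457031) [55.96855846 56.74986599]
bar 0.68 [418.2, 256.2] ((578.5492553710938, 8.534114837646484), (48.87172317504883, 131.0915069580078), 73.48820495605469) ((579.3577880859375, 10.46731185913086), (44.705177307128906, 130.64002990722656), 73.48820495605469) [58.97480073 59.50827055]
stage_plate [366.3, 130.9] [567.51813305  77.87838231  28.68823071]
mount [372.7, 31.3] [578.57162635 122.81943166  50.52739503]
```

View pics/w7.png

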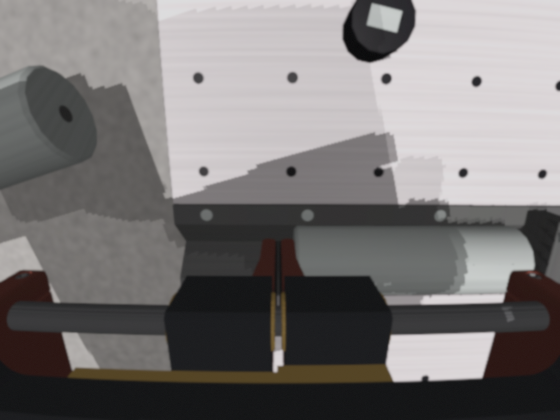

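The shut fingers (280, 260) are on the bar's end, and its far end (532, 250) is about 8–10 mm from the stop. I continue in small steps and watch the force.

```bash
python3 -m inch '[{"tx":0.2,"ty":0,"tz":0,"ax":0,"ay":0,"az":0,"jaw":0},{"tx":0.2,"ty":0,"tz":0,"ax":0,"ay":0,"az":0,"jaw":0},{"tx":0.2,"ty":0,"tz":0,"ax":0,"ay":0,"az":0,"jaw":0}]'
python3 -m inch '[{"tx":0.15,"ty":0,"tz":0,"ax":0,"ay":0,"az":0,"jaw":0},{"tx":0,"ty":0,"tz":0,"ax":0,"ay":0,"az":0,"jaw":0}]'
python3 -m inch '[{"tx":0.15,"ty":0,"tz":0,"ax":0,"ay":0,"az":0,"jaw":0},{"tx":0,"ty":0,"tz":0,"ax":0,"ay":0,"az":0,"jaw":0}]'
```

```text
t: 13.85
ee_pos: [510.7, 18.5, 35.2]
orientation: [3.113, -0.422, -0.009]
ft_force: [-6.5, 1.8, 4.5]
width: 0.4
t: 14.1
ee_pos: [512.4, 18.0, 35.2]
orientation: [3.113, -0.422, -0.008]
ft_force: [-5.6, 1.2, 3.6]
width: 0.0
t: 14.35
ee_pos: [513.8, 17.6, 35.2]
orientation: [3.113, -0.422, -0.008]
ft_force: [-6.0, 1.9, 3.5]
width: 0.1
```

```bash
python3 -m inch '[{"tx":0.1,"ty":0,"tz":0,"ax":0,"ay":0,"az":0,"jaw":0},{"tx":0,"ty":0,"tz":0,"ax":0,"ay":0,"az":0,"jaw":0}]'
python3 -m inch '[{"tx":0.1,"ty":0,"tz":0,"ax":0,"ay":0,"az":0,"jaw":0},{"tx":0,"ty":0,"tz":0,"ax":0,"ay":0,"az":0,"jaw":0}]'
python3 -m inch '[{"tx":0.1,"ty":0,"tz":0,"ax":0,"ay":0,"az":0,"jaw":0},{"tx":0,"ty":0,"tz":0,"ax":0,"ay":0,"az":0,"jaw":0}]'
```

```text
t: 14.6
ee_pos: [514.7, 17.4, 35.2]
orientation: [3.113, -0.422, -0.008]
ft_force: [-6.2, 1.7, 2.9]
width: 0.9
t: 14.85
ee_pos: [515.6, 17.1, 35.2]
orientation: [3.113, -0.422, -0.008]
ft_force: [-6.8, 1.1, 3.6]
width: 0.5
t: 15.1
ee_pos: [516.6, 16.8, 35.2]
orientation: [3.113, -0.422, -0.008]
ft_force: [-6.5, 1.4, 3.2]
width: 0.5
```

```bash
python3 -m inch '[{"tx":0.1,"ty":0,"tz":0,"ax":0,"ay":0,"az":0,"jaw":0},{"tx":0,"ty":0,"tz":0,"ax":0,"ay":0,"az":0,"jaw":0}]'
python3 -m inch '[{"tx":0.1,"ty":0,"tz":0,"ax":0,"ay":0,"az":0,"jaw":0},{"tx":0,"ty":0,"tz":0,"ax":0,"ay":0,"az":0,"jaw":0}]'
python3 look.py w8; python3 - <<'E'
from h import *
c=np.array([559.3,4.1]);a=np.radians(-15.5);u=np.array([np.cos(a),np.sin(a)]);n=np.array([-u[1],u[0]])
im,d=viewer.get_image('top');W=cloud('top',d);im2,d2=viewer.get_image('scene');W2=cloud('scene',d2)
cv2.imwrite('pics/sc8.png',cv2.resize(im2[150:310,170:410,::-1],None,fx=3,fy=3))
for W,d in((np.load('w8.npz')['W'],np.load('w8.npz')['d']),(W,d),(W2,d2)):
    X=(W[...,:2]-c)@u;Y=(W[...,:2]-c)@n;m=(d>0)&(abs(Y)<9)&(W[...,2]>53)&(W[...,2]<66)&(X<93)
    print(m.sum(),np.percentile(X[m],[1,99]) if m.sum() else'')
E
```

```text
t: 15.35
ee_pos: [517.4, 16.6, 35.2]
orientation: [3.113, -0.422, -0.009]
ft_force: [-7.1, 1.5, 4.5]
width: 0.3
t: 15.6
ee_pos: [517.3, 16.5, 35.0]
orientation: [3.113, -0.422, -0.012]
ft_force: [-9.7, 3.1, 5.3]
width: 0.5
15.65 [517.38554956  16.56394805  35.05587748] [-9.00307087  3.95999581  5.10026165]
bar 0.66 [418.8, 254.4] ((592.6820678710938, 4.829399108886719), (49.980934143066406, 134.54574584960938), 73.9970703125) ((591.049072265625, 7.544460296630859), (45.66339111328125, 129.66592407226562), 73.9818344116211) [58.96769319 59.507465  ]
bar 0.58 [31.9, 124.5] ((404.89605712890625, 125.63024139404297), (59.471702575683594, 28.617069244384766), 61.84837341308594) ((409.2916564941406, 127.51121520996094), (33.87075424194336, 13.994096755981445), 61.99678421020508) [54.70303813 55.76174306]
stage_plate [352.1, 126.1] [573.03740412  76.72675     28.67702381]
5318 [-30.7614494   89.69337193]
99 [65.85246481 92.56409778]
540 [-34.77490906  90.91711946]
```

View pics/sc8.png

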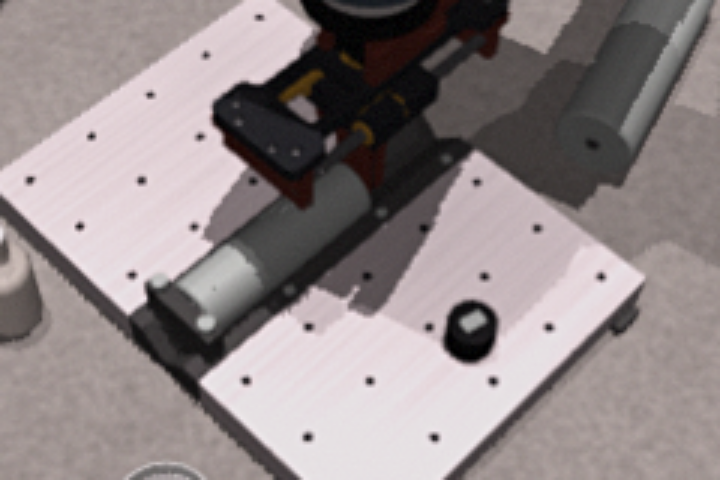

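The picture shows the bar meeting the stop at (180, 300). The tool has stalled and the force is rising. I press a little more to confirm.

```bash
python3 -m inch '[{"tx":0.1,"ty":0,"tz":0,"ax":0,"ay":0,"az":0,"jaw":0},{"tx":0.1,"ty":0,"tz":0,"ax":0,"ay":0,"az":0,"jaw":0},{"tx":0,"ty":0,"tz":0,"ax":0,"ay":0,"az":0,"jaw":0}]'
```

```text
t: 16.27
ee_pos: [517.3, 16.4, 34.8]
orientation: [3.112, -0.422, -0.018]
ft_force: [-14.7, 4.8, 9.7]
width: -0.0
```

Force climbs to about 15 N with no advance, so the bar is home. I back straight off, lift and check.

```bash
python3 -m inch '[{"tx":-0.5,"ty":0,"tz":0,"ax":0,"ay":0,"az":0,"jaw":0},{"tx":-1.5,"ty":0,"tz":0,"ax":0,"ay":0,"az":0,"jaw":0},{"tx":-2,"ty":0,"tz":0,"ax":0,"ay":0,"az":0,"jaw":0},{"tx":0,"ty":0,"tz":-4,"ax":0,"ay":0,"az":0,"jaw":0},{"tx":0,"ty":0,"tz":-5,"ax":0,"ay":0,"az":0,"jaw":0},{"tx":0,"ty":0,"tz":-5,"ax":0,"ay":0,"az":0,"jaw":0},{"tx":-2,"ty":3,"tz":-2,"ax":0,"ay":0,"az":0,"jaw":0},{"tx":0,"ty":3,"tz":0,"ax":0,"ay":0,"az":0,"jaw":0},{"tx":0,"ty":2,"tz":0,"ax":0,"ay":0,"az":0,"jaw":0},{"tx":0,"ty":0,"tz":0,"ax":0,"ay":0,"az":0,"jaw":0}]'
python3 look.py w9; python3 - <<'E'
from h import *
c=np.array([559.3,4.1]);a=np.radians(-15.5);u=np.array([np.cos(a),np.sin(a)]);n=np.array([-u[1],u[0]])
z=np.load('w9.npz');W=z['W'];X=(W[...,:2]-c)@u;Y=(W[...,:2]-c)@n;Z=W[...,2]
m=(z['d']>0)&(abs(Y)<9)&(Z>54)&(Z<66);print(np.percentile(X[m],[1,99]),np.median(Z[m]))
for th in('mount','objective','lens_fluid','petri'):
  im,d=viewer.get_image('scene');W=cloud('scene',d)
  for q in masks_of('scene',th)[:1]: print(th,np.median(W[q['pixels']&(d>0)],0).round())
E
```

```text
t: 17.52
ee_pos: [443.3, -46.2, 195.8]
orientation: [3.113, -0.425, 0.001]
ft_force: [-0.7, -0.1, -0.6]
width: 0.8
17.575 [443.64278065 -45.62519145 195.72709489] [-0.73275888 -0.2326522  -0.15953148]
bar 0.67 [399.8, 117.9] ((589.1134033203125, -3.2041587829589844), (38.62542724609375, 132.56065368652344), 74.55419921875) ((588.5633544921875, -2.5772781372070312), (26.741050720214844, 130.55052185058594), 74.61271667480469) [59.27073813 59.91946445]
bar 0.65 [119.1, 64.6] ((321.1914978027344, 130.96636962890625), (180.97422790527344, 51.65949249267578), 0.41244712471961975) ((321.1434326171875, 130.90658569335938), (180.9275360107422, 31.571029663085938), 0.18316447734832764) [56.36671015 57.10393059]
stage_plate [363.5, 139.6] [548.99485315   8.29100497  28.68188049]
mount [368.5, 8.1] [576.05568778 112.83091847  38.49092746]
[-34.42893686  93.02960121] 58.077135766638776
mount [588. 127.  50.]
objective [678. 198.  36.]
lens_fluid [ 695. -122.   52.]
petri [755.  23.   4.]
```

View pics/w9.png

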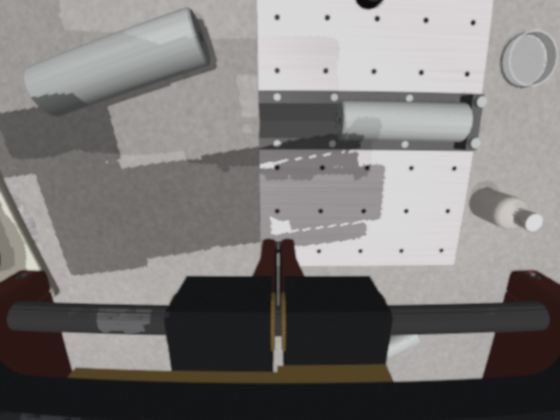

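The bar (342–470, 120) sits in the groove against the stop. Its centre measures plate x ≈ 30, as wanted.

```bash
python3 -c "
from h import *
print(ctrl.close_job())"
```

```text
the job is handed in; nothing more can be done
None
```

The middle-sized bar is in the V-groove and home against the end stop. I handed the job in at about 18 s of the 51 s allowed.

**What I did:** I rolled the bar across the plate with the open fingers behind its side until it dropped into the groove. Then I shut the fingers clear of it and pushed its end along the groove. It was never gripped or lifted.

**Last checks:**
- **Home against the stop:** the tool stalled while the push force rose from about 6 N to 15 N. After backing off, the bar's centre measured about 30 mm in plate x, where it should be 30 mm. The bar's top was at 58–59 mm, where it should be 58 mm.
- **Bystanders:** the mount, objective, bottle and dish each measured within about 1 mm of where they started.
- **Robot:** it was clear of everything, with the measured force near zero.

**What disagreed:**
- **Bar skew:** the bar rolled ahead of the fingers and kept its 8° skew when I turned them. It straightened only when it dropped into the groove.
- **Stop contact:** it came about 3–4 mm later than I had predicted. My figures for the finger thickness and for the plate position could each account for some of that.
- **Refused moves:** my first two move calls were refused because rows need every key. Nothing moved.

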